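# Prise open the rose bead case and put its tub away

## Task

Use the palette knife to prise up the stiff cover of the rose bead case at the opening in its front slot - no fingers on the cover until it stands ajar - and open it until it stands roughly upright by itself. Lay the knife back on its cork mat and stand the rose tub of beads gently inside the open case. Leave the gold case shut, and the gold tub and the amber jar where they are.

Things in the scene. Friction and masses are not known exactly. Their poses are not given: they have to be found in the camera images.
- knife: palette knife, 182 mm long over all: wooden handle 90 long, 20 wide, 24 mm tall, and a flat steel blade, 2 mm thick, 24 mm wide (18 mm at its last 14 mm). Origin: handle's underside, front end; +x along the blade, z up. Handle from x = -90 to 0, blade from 8 to 92 mm, 12 mm above the underside. It lies on the mat
- knife_tip (a point): middle of the blade's tip (x = 92, z = 12 mm in the knife's frame)
- knife_grip (a point): point to hold the handle: the middle of its width and height, 20 mm behind its front end (x = -20, z = 12 mm)
- mat: cork mat 200 by 90 by 4 mm, fixed; origin at the centre of its underside, long side along its x
- case_rose: white bead case with a rose-coloured cover and a rose stripe on its front, fixed to the table; 140 (x) by 150 (y) by 61 mm tall when shut, walls and floor 5 mm, rim at 55 mm, clear inside 130 by 140 mm. Origin: centre of the underside; +x from the front (pry gap) to the back (hinge), z up. The case to open
- rose_gap (a point): middle of the pry slot in the rose case's front face, 80 mm wide, level, 49 to 55 mm above the table (point at 52), cover's edge flush above it. A stiff steel shutter fills it but for one opening 36 mm wide, centred up to 22 mm either way along y - not reported: feel for it, or see the brass tab below it. In the opening a level blade goes 18 mm deep, to a 10 mm skirt under the cover
- rose_hinge (a point): hinge axis of the rose cover (along the case's y), at the back rim, level with the cover's underside, 140 mm behind the front edge
- rose_edge (a point): middle of the front lower edge of the rose cover (it moves with the cover); x from the edge to the hinge, z out of the cover's outer face
- rose_lid (a joint): opening angle of the rose cover, rad: 0 shut, 1.57 standing straight up, 1.9 the stop. The hinge is stiff: it takes about 5 N at the front edge, and the cover stays where it is left
- case_gold: white bead case with a gold-coloured cover and a gold stripe on its front, fixed to the table; 140 (x) by 150 (y) by 61 mm tall when shut, walls and floor 5 mm, rim at 55 mm, clear inside 130 by 140 mm. Origin: centre of the underside; +x from the front (pry gap) to the back (hinge), z up. The other case: it stays shut
- gold_gap (a point): middle of the pry slot in the gold case's front face, 80 mm wide, level, 49 to 55 mm above the table (point at 52), cover's edge flush above it. A stiff steel shutter fills it but for one opening 36 mm wide, centred up to 22 mm either way along y - not reported: feel for it, or see the brass tab below it. In the opening a level blade goes 18 mm deep, to a 10 mm skirt under the cover
- gold_hinge (a point): hinge axis of the gold cover (along the case's y), at the back rim, level with the cover's underside, 140 mm behind the front edge
- gold_edge (a point): middle of the front lower edge of the gold cover (it moves with the cover); x from the edge to the hinge, z out of the cover's outer face
- gold_lid (a joint): opening angle of the gold cover, rad: 0 shut, 1.57 standing straight up, 1.9 the stop. The hinge is stiff: it takes about 5 N at the front edge, and the cover stays where it is left
- tub_rose: loose round bead tub, rose-coloured all over, rose beads on its top, 55 mm across, 40 mm tall; origin at the centre of its underside
- tub_gold: the same kind of tub, gold-coloured with gold beads, a bystander
- jar_amber: loose glass jar of amber beads, 70 mm across, 75 mm tall, origin at the centre of its underside; a bystander
There are look-alikes about, which are no part of the job. Leave any green look-alike of the tub_rose alone.

How it is judged:
By the outcome, as a careful person would: the job done as asked, in the order asked, and still so for the second after the job is handed in, with the robot touching nothing.
It also fails if it takes over 72 s, if anything falls off the work surface, if the arm or the gripper's body presses on something with over 40 N, if the wrist force passes 120 N, or if a joint passes its speed limit or range.

## Robot

A 6-joint arm with a two-finger parallel gripper is mounted at the origin on the work surface. World frame = base frame: x ahead of the robot, y to its left, z up, the work surface at z = 0. Lengths are in mm, angles in rad, forces in N, time in s.
With the tool pointing down it reaches from about 350 to 1000 mm from the base axis. Payload 7.1 kg.
Tool frame: the origin (TCP) lies at the centre of the arm's flange, where the gripper is bolted on; the fingertips stand 173 mm ahead of it and the grasp point (between the pads) lies 155 mm ahead of it; z points along the fingers, y is the line along which they close (so a half turn about z gives the same grasp; the last joint's range is limited). The gripper opens to 85 mm and grips with 20 to 120 N. Pads are 22 mm wide; open, the fingers measure 114 mm over their backs; the gripper's body (76 mm by 85 mm) begins 54 mm behind the grasp point. The pads swing forward as they close: fully open they stand 13 mm farther back than shut.
Start: joints at [-1.296, 0.423, 1.63, -0, 1.089, -0.019], TCP at [181.013, -598.198, 404.719] pointing down, gripper open.
Joint ranges: [-3, 3], [-0.9, 2.11], [0.09, 2.58], [-1.31, 4.45], [0.11, 2.69], [-2.54, 2.54]. Speed limits (rad/s): [2.39, 2.39, 3.01, 3.14, 3.14, 3.14].

## Interface

Orientations are given as a unit quaternion [w, x, y, z].
In Python, from workcell import sense, imaging, hand_in, outline_of, spot_point gives the robot as it stands. The module is installed in compiled form; this text tells all that it offers.
- The arm moves only by the tool servo_tool, never from a script. Its argument "plan" is a list of rows, each a list of 3 entries, a list of its own where there are three numbers: the finger opening in mm, from 0 to 85.4, then the shift along the tool's x, y, z in units of 0.2 m (1.0 is 0.2 m), then the turn about the tool's z in units of 180 degrees (1.0 is 180 degrees). In form: [[gripper, [dx, dy, dz], spin], ...]. A call has exactly 5 rows; each row is the pose to reach, as a shift and turn from the pose commanded when the call began, along the tool's axes at that moment, turning the shorter way round; what a row does not reach only later rows make up. A row lasts 1/12 s, in which the tool goes at most 41.7 mm and 7.16 degrees, less where a joint would pass 70% of its speed; a pose out of reach is approached as far as the arm can. A call with a number of a shift or a turn outside -1 to 1 is refused whole. A call with a gripper value outside its range is refused whole. The fingers move at their own pace and stop on an object; "newtons" is the grip in N (left out, the last holds). Time passes only in rows, so rows that repeat a pose let the fingers close, or fill a call up. It gives the time, the measured TCP pose, the force, the opening and the grip force at its end, in the units of the state.
- sense(): the state, without advancing time (a new reading comes with each control period).
- imaging.get_image(name): name is "side" or "top" or "wrist"; returns the picture (384x512x3 uint8, red, green, blue); there is no depth.
- imaging.get_calibration(name): a dict with "fx", "fy", "cx", "cy" (pixels), "extrinsics" (4x4, takes a point from camera to world coordinates); the wrist camera has in their place "T_tool_cam" (4x4, takes a point from camera to tool coordinates, whose origin is the TCP and whose axes are the flange's). Camera axes: x right, y down, z forward; pixel columns grow to the right and rows downward; lengths in mm; the calibration is good to about 2 mm. A picture is of the moment at which its call begins: read the wrist's pose just before it. get_calibration takes no time and is no camera call.
- hand_in(): hands the job in; it is judged then, once.
Trained networks look in the newest picture that a camera, given by its name, has taken for a name from the list of things; names that differ only in an ending like _2 or _b are one class to them, and where a whole thing is asked for, a point or a joint stands for the part that bears it (a point fixed in the world has none). Each returns a list of dicts, best first, with "p" (0 to 1); they miss things now and then, are a little off and sometimes report something else, mostly with a low value. They report only what shows in the picture. A call takes as long as a camera call. They do not tell look-alikes from the thing itself.
- outline_of(camera, query): "mask" (384x512 bool, what is visible of it) and "at" ([column, row] in pixels, amid what is visible of it).
- spot_point(camera, query): "at" ([column, row] in pixels: a listed point, or the origin of a listed thing).
The state is a dict: "t": time; "qpos": joint angles; "joint_vel": joint speeds; "joint_torque": joint torques, N m; "eef_pos": TCP position; "ee_rot": TCP orientation; "contact_force": force on the tool from outside, world axes, zero at the start; "wrist_torque": the same for the moment, N m; "width": opening from 0.0 (shut) to 1.0 (fully open); "grasp_force": force on a finger pad.
Only numpy, scipy, OpenCV 4.12 (cv2) and the standard library are available. Lean on these libraries where they do the work, as an engineer would, in place of code of your own. Each camera call takes 0.05 s, during which the arm holds its last target. There are 200 camera calls.

## Working session

There is one attempt and no reset: what is moved stays moved. The work goes in short steps, Python scripts to look and compute and a tool call to move; the robot and the scene stay as the last step left them, time stands still between calls to the robot, and variables do not carry over. Pictures are saved under pics/ and viewed, at most 10 in all, crops included, and the job is handed in when it is done.

Besides the shell and the picture viewer there is one more tool, called by a JSON object that holds its "fn" and its "kwargs". servo_tool: Moves the arm, as the interface text tells. Its arguments: {"type":"object","properties":{"plan":{"type":"array","items":{"type":"array"}},"newtons":{"type":"number"}},"required":["plan"]}

```bash
mkdir -p pics; cat > h.py <<'E'
import numpy as np, cv2
from workcell import sense, imaging, hand_in, outline_of, spot_point
from scipy.spatial.transform import Rotation as R
def cal(n):
    c=imaging.get_calibration(n)
    K=np.array([[c['fx'],0,c['cx']],[0,c['fy'],c['cy']],[0,0,1.]])
    return K,c
def tool():
    s=sense();q=s['ee_rot'];T=np.eye(4);T[:3,:3]=R.from_quat([q[1],q[2],q[3],q[0]]).as_matrix();T[:3,3]=s['eef_pos'];return T
def ext(n):
    K,c=cal(n)
    return K,(tool()@np.array(c['T_tool_cam']) if n=='wrist' else np.array(c['extrinsics']))
def px2w(n,uv,z):
    K,E=ext(n);d=E[:3,:3]@np.linalg.inv(K)@np.array([uv[0],uv[1],1.]);o=E[:3,3]
    return o+d*(z-o[2])/d[2]
def w2px(n,p):
    K,E=ext(n);v=K@(E[:3,:3].T@(np.array(p,float)-E[:3,3]));return v[:2]/v[2]
def img(n,f=None):
    i=imaging.get_image(n)
    if f: cv2.imwrite('pics/'+f,i[:,:,::-1])
    return i
E
python3 - <<'E'
from h import *
a=img('top');b=img('side')
im=np.vstack([a,b])[:,:,::-1]
cv2.imwrite('pics/a.png',cv2.resize(np.hstack([a,b])[:,:,::-1],(800,300)))
cv2.imwrite('pics/top.png',cv2.resize(a[:,:,::-1],(800,600),interpolation=cv2.INTER_CUBIC))
cv2.imwrite('pics/side.png',cv2.resize(b[:,:,::-1],(800,600),interpolation=cv2.INTER_CUBIC))
s=sense();print(s['t'],s['eef_pos'],s['ee_rot'],s['contact_force'],s['width'])
Z={'knife':4,'knife_tip':16,'knife_grip':16,'mat':0,'case_rose':0,'rose_gap':52,'rose_hinge':55,'rose_edge':55,'case_gold':0,'gold_gap':52,'gold_hinge':55,'tub_rose':0,'tub_gold':0,'jar_amber':0}
for q,z in Z.items():
    for d in spot_point('top',q)[:3]: print(q,round(d['p'],2),np.round(d['at']),np.round(px2w('top',d['at'],z)))
for n in('top','side'):
    K,E=ext(n);print(n,np.round(K[0]),np.round(E,2).tolist())
print(imaging.get_calibration('wrist'))
print(sense()['t'])
E
```

```text
0.1 [ 180.94637219 -597.95075388  404.006328  ] [-7.10763957e-04  9.89229424e-01  1.46371568e-01 -7.54686915e-05] [ 0.63267781  0.00661195 -0.22973489] 1.000074680625682
knife 0.98 [366. 240.] [ 469. -229.    4.]
knife_tip 0.84 [363. 208.] [ 563. -224.   16.]
knife_grip 0.85 [371. 245.] [ 454. -239.   16.]
case_rose 0.97 [266. 203.] [586.  63.   0.]
rose_gap 0.93 [272. 223.] [520.  48.  52.]
rose_gap 0.53 [266. 202.] [580.  64.  52.]
rose_hinge 0.94 [262. 175.] [658.  74.  55.]
rose_hinge 0.69 [199. 205.] [575. 255.  55.]
rose_edge 0.93 [268. 220.] [528.  58.  55.]
case_gold 0.64 [200. 205.] [584. 260.   0.]
gold_gap 0.75 [199. 226.] [515. 256.  52.]
gold_hinge 0.97 [198. 177.] [659. 259.  55.]
tub_rose 0.7 [332. 178.] [ 658. -140.    0.]
tub_rose 0.65 [336. 135.] [ 796. -162.    0.]
tub_gold 0.65 [367. 182.] [ 644. -248.    0.]
tub_gold 0.2 [264. 203.] [585.  68.   0.]
jar_amber 0.76 [147. 253.] [444. 415.   0.]
jar_amber 0.75 [268. 221.] [531.  57.   0.]
top [369.   0. 258.] [[-0.02, -0.98, 0.19, 403.2], [-1.0, 0.02, -0.0, 88.02], [-0.0, -0.19, -0.98, 1096.08], [0.0, 0.0, 0.0, 1.0]]
side [490.   0. 260.] [[0.98, -0.13, 0.14, 427.68], [-0.19, -0.62, 0.76, -794.87], [-0.01, -0.77, -0.63, 813.47], [0.0, 0.0, 0.0, 1.0]]
{'fx': 314.42072034265766, 'fy': 314.42072034265766, 'cx': 255.96295921752076, 'cy': 191.84967282384184, 'T_tool_cam': array([[ 1.62582828e-03, -9.63578924e-01, -2.67419174e-01,
         6.72660740e+01],
       [ 9.99998661e-01,  1.61625854e-03,  2.55903289e-04,
        -3.30696132e-01],
       [ 1.85635507e-04, -2.67419232e-01,  9.63580261e-01,
         3.09251700e+01],
       [ 0.00000000e+00,  0.00000000e+00,  0.00000000e+00,
         1.00000000e+00]])}
0.8
```

View pics/top.png

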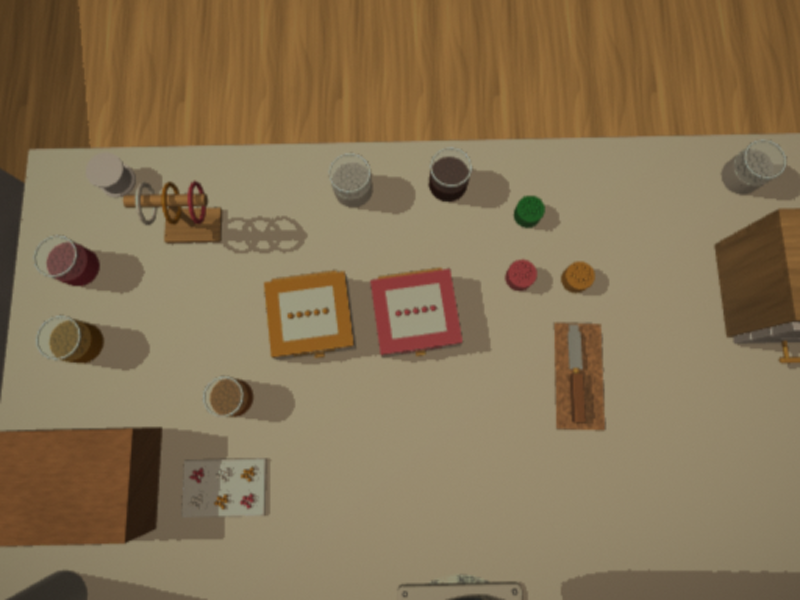

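View pics/side.png

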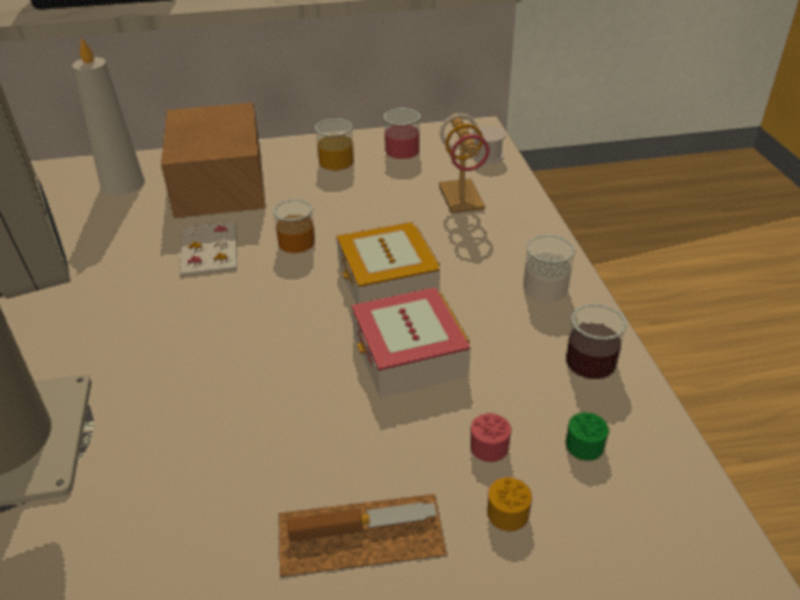

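The top view (800 px) shows the rose case at (418,312), the gold case at (308,314), and the knife on its mat at (578,375). The side view agrees. For "rose tub" there are three candidates: rose (521,274), green look-alike (530,210) and gold (578,276). I choose the rose one at (521,274). For the case, I choose the rose cover at (418,312) over the gold at (308,314). A close crop will check both, along with fitted poses.

```bash
python3 - <<'E'
from h import *
a=img('top')
cv2.imwrite('pics/crop.png',cv2.resize(a[150:285,215:405,::-1],(800,568),interpolation=cv2.INTER_CUBIC))
for q,z in (('knife',20),('mat',4),('rose_edge',61),('gold_edge',61),('tub_rose',40),('tub_gold',40),('jar_amber',40)):
    for d in outline_of('top',q)[:2]:
        m=d['mask'].astype(np.uint8)
        if m.sum()<5: continue
        ys,xs=np.nonzero(m)
        P=np.array([px2w('top',(x,y),z)[:2] for x,y in zip(xs,ys)],np.float32)
        r=cv2.minAreaRect(P)
        print(q,round(d['p'],2),np.round(d['at']),'mean',np.round(P.mean(0)),'rect',np.round(r[0],1),np.round(r[1],1),round(r[2],1))
        if q=='knife':
            c=P-P.mean(0);w,v=np.linalg.eigh(c.T@c);print(v[:,1],np.degrees(np.arctan2(v[1,1],v[0,1])))
print(sense()['t'])
E
```

```text
knife 0.7 [371. 243.] mean [ 470. -232.] rect [ 472.6 -232.7] [ 28. 176.] 88.8
[-0.9996137  0.0277931] 178.40736
mat 0.79 [371. 240.] mean [ 466. -243.] rect [ 469.4 -240.6] [ 93.1 202.3] 86.2Traceback (most recent call last):
  File "<stdin>", line 9, in <module>
  File "h.py", line 14, in px2w
    K,E=ext(n);d=E[:3,:3]@np.linalg.inv(K)@np.array([uv[0],uv[1],1.]);o=E[:3,3]
        ~~~^^^
  File "h.py", line 11, in ext
    K,c=cal(n)
        ~~~^^^
  File "h.py", line 5, in cal
    c=imaging.get_calibration(n)
ValueError: time passes only in moves, steps and waits
```

View pics/crop.png

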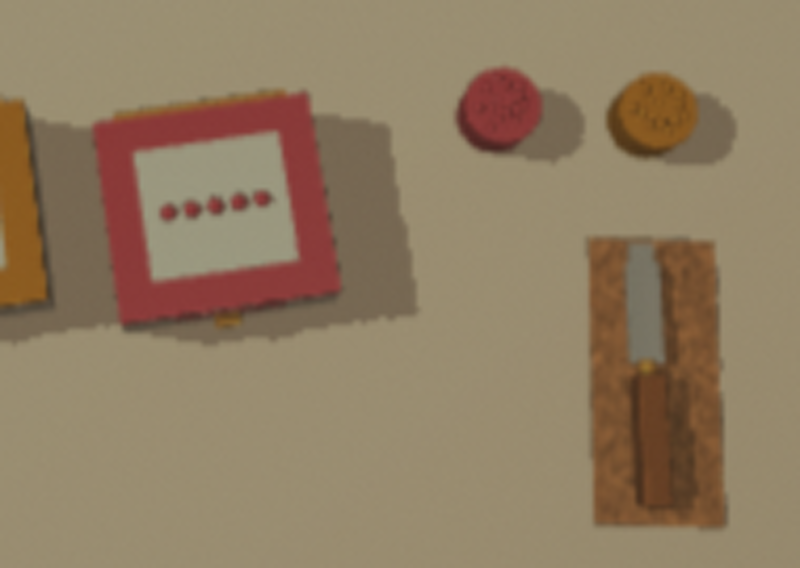

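```bash
python3 - <<'E'
s=open('h.py').read()
s=s.replace("def cal(n):\n","C={}\ndef cal(n):\n    if n in C: return C[n]\n").replace("    return K,c\n","    C[n]=(K,c)\n    return K,c\n")
s=s.replace("T[:3,3]=s['eef_pos'];return T","T[:3,3]=s['eef_pos'];return T\n")
s+='''
def psi():
    T=tool();return np.degrees(np.arctan2(T[1,0],T[0,0]))
def go(x,y,z,p):
    "units of shift and spin from the present pose to TCP target, yaw p deg of tool x"
    T=tool();d=T[:3,:3].T@(np.array([x,y,z])-T[:3,3])/200
    print('go',np.round(d,4),'spin',round((psi()-p+180)%360/180-1,4))
def st():
    s=sense();print(round(s['t'],2),np.round(s['eef_pos'],1),'psi',round(psi(),2),'F',np.round(s['contact_force'],1),'M',np.round(s['wrist_torque'],2),'w',round(s['width']*85.4,1),'g',round(s['grasp_force'],1))
'''
open('h.py','w').write(s)
E
python3 - <<'E'
from h import *
st();go(430,-235,350,0)
E
```

```text
0.95 [ 181.  -598.2  404.7] psi 16.83 F [-0.1 -0.1 -0.8] M [-0.05 -0.01  0.04] w 85.4 g 0.0
go [ 1.7175 -1.3777  0.2736] spin 0.0935
```

{"fn": "servo_tool", "kwargs": {"plan": [[60,[0.15,-0.12,0.02],0],[60,[0.3,-0.24,0.05],0],[60,[0.45,-0.36,0.07],0],[60,[0.6,-0.48,0.1],0],[60,[0.75,-0.6,0.12],0]]}}

```text
t: 1.37
eef_pos: [290.3, -438.3, 380.4]
ee_rot: [-0.0, 0.989, 0.146, 0.0]
contact_force: [-0.2, -0.6, 0.4]
width: 0.703
grasp_force: 0.0
```

{"fn": "servo_tool", "kwargs": {"plan": [[60,[0.15,-0.12,0.02],0],[60,[0.3,-0.24,0.05],0],[60,[0.45,-0.36,0.07],0],[60,[0.6,-0.48,0.1],0],[60,[0.75,-0.6,0.12],0]]}}

```text
t: 1.78
eef_pos: [399.3, -279.9, 356.6]
ee_rot: [0.0, 0.989, 0.146, 0.0]
contact_force: [-0.6, -0.3, -0.2]
width: 0.703
grasp_force: 0.0
```

{"fn": "servo_tool", "kwargs": {"plan": [[60,[0.1,-0.08,0.01],0.035],[60,[0.22,-0.18,0.03],0.07],[60,[0.22,-0.18,0.03],0.0935],[60,[0.22,-0.18,0.03],0.0935],[60,[0.22,-0.18,0.03],0.0935]]}}

```text
t: 2.2
eef_pos: [430.5, -234.3, 350.8]
ee_rot: [0.0, 1.0, 0.002, 0.0]
contact_force: [0.1, 0.3, -0.3]
width: 0.702
grasp_force: 0.0
```

```bash
cat > kn.py <<'E'
from h import *
st();a=img('wrist','w1.png')
for q,z in (('knife_tip',17),('knife_grip',28),('knife',4)):
    for d in spot_point('wrist',q)[:1]: print(q,round(d['p'],2),np.round(d['at']),np.round(px2w('wrist',d['at'],z),1))
for q,z in (('knife',20),('mat',4)):
    for d in outline_of('wrist',q)[:1]:
        m=d['mask'].astype(np.uint8);ys,xs=np.nonzero(m)
        P=np.array([px2w('wrist',(x,y),z)[:2] for x,y in zip(xs,ys)],np.float32);r=cv2.minAreaRect(P)
        print(q,round(d['p'],2),'mean',np.round(P.mean(0)),'rect',np.round(r[0],1),np.round(r[1],1),round(r[2],1))
        if q=='knife':
            for x0 in range(int(P[:,0].min())+5,int(P[:,0].max()),12):
                t=P[abs(P[:,0]-x0)<3]; 
                if len(t): print(x0,np.round([t[:,1].min(),t[:,1].max(),t[:,1].mean()],1))
E
python3 kn.py
```

```text
2.2 [ 430.5 -234.3  350.8] psi 0.2 F [ 0.1  0.3 -0.3] M [-0.04  0.02 -0.01] w 60.0 g 0.0
knife_tip 0.87 [258.  26.] [ 563.5 -236.4   17. ]
knife_grip 0.67 [254. 157.] [ 449.9 -233.6   28. ]
knife 0.83 [254. 129.] [ 473.9 -232.6    4. ]Traceback (most recent call last):
  File "kn.py", line 8, in <module>
    P=np.array([px2w('wrist',(x,y),z)[:2] for x,y in zip(xs,ys)],np.float32);r=cv2.minAreaRect(P)
                ~~~~^^^^^^^^^^^^^^^^^
  File "h.py", line 18, in px2w
    K,E=ext(n);d=E[:3,:3]@np.linalg.inv(K)@np.array([uv[0],uv[1],1.]);o=E[:3,3]
        ~~~^^^
  File "h.py", line 16, in ext
    return K,(tool()@np.array(c['T_tool_cam']) if n=='wrist' else np.array(c['extrinsics']))
              ~~~~^^
  File "h.py", line 12, in tool
    s=sense();q=s['ee_rot'];T=np.eye(4);T[:3,:3]=R.from_quat([q[1],q[2],q[3],q[0]]).as_matrix();T[:3,3]=s['eef_pos'];return T
ValueError: time passes only in moves, steps and waits
```

View pics/w1.png

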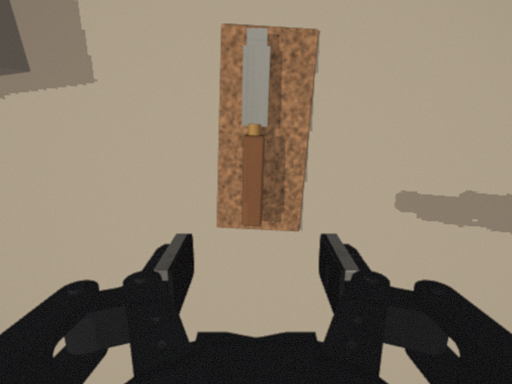

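The wrist view shows the knife lying centred on the mat: tip at (257,30), handle front at (253.5,135), handle rear at (252.5,225). The gripper is over it.

```bash
sed -i 's/^def tool():/_T=[]\ndef tool():\n    if not _T: _T.append(_tool())\n    return _T[0]\ndef _tool():/' h.py
python3 - <<'E'
from h import *
for n,uv,z in (('tip',(257,30),17),('hf',(254,136),28),('hr',(252.5,224),28),('blade root',(255,124),17),('mat tl',(222,25),4),('mat tr',(318,30),4),('mat bl',(218,228),4),('mat br',(299,231),4)): print(n,np.round(px2w('wrist',uv,z),1))
E
```

```text
tip [ 560.1 -235.8   17. ]
hf [ 469.4 -233.2   28. ]
hr [ 383.1 -231.7   28. ]
blade root [ 479.6 -234.1   17. ]
mat tl [ 566.9 -204.     4. ]
mat tr [ 562.8 -291.5    4. ]
mat bl [ 369.1 -194.2    4. ]
mat br [ 365.7 -281.6    4. ]
```

{"fn": "servo_tool", "kwargs": {"plan": [[45,[0.118,-0.006,0.1],0.0094],[45,[0.118,-0.006,0.3],0.0094],[45,[0.118,-0.006,0.5],0.0094],[45,[0.118,-0.006,0.68],0.0094],[45,[0.118,-0.006,0.76],0.0094]]}}

```text
t: 2.87
eef_pos: [452.4, -233.0, 195.0]
ee_rot: [-0.001, 1.0, -0.015, -0.002]
contact_force: [-0.1, -0.3, 0.6]
width: 0.529
grasp_force: 0.0
```

{"fn": "servo_tool", "kwargs": {"plan": [[45,[0,0,0.04],0],[45,[0,0,0.08],0],[45,[0,0,0.1],0],[45,[0,0,0.1],0],[30,[0,0,0.1],0]]}}

```text
t: 3.28
eef_pos: [454.4, -233.6, 179.7]
ee_rot: [0.0, 1.0, -0.015, 0.001]
contact_force: [-0.2, 0.0, 0.3]
width: 0.406
grasp_force: 0.0
```

```bash
python3 - <<'E'
from h import *
st();img('wrist','w2.png')
E
```

```text
3.28 [ 454.4 -233.6  179.7] psi -1.7 F [-0.2  0.   0.3] M [-0.03 -0.06 -0.03] w 34.6 g 0.0
```

View pics/w2.png

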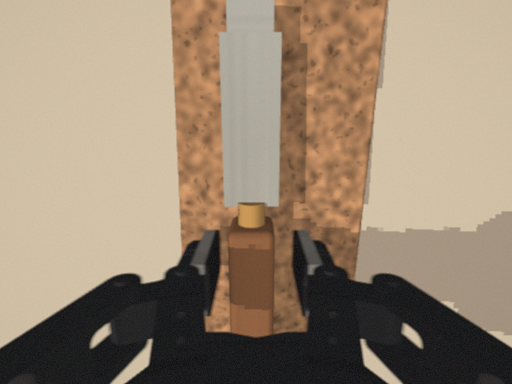

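The view shows the handle (columns 229–274) between the pads, nearly aligned. I'll close on it and lift.

{"fn": "servo_tool", "kwargs": {"plan": [[10,[0,0,0],0],[10,[0,0,0],0],[10,[0,0,0],0],[10,[0,0,0],0],[10,[0,0,0],0]], "newtons": 120}}

```text
t: 3.75
eef_pos: [454.4, -233.4, 180.3]
ee_rot: [0.001, 1.0, -0.015, 0.001]
contact_force: [-0.5, 0.8, 8.4]
width: 0.21
grasp_force: 117.4
```

```bash
python3 - <<'E'
from h import *
st();img('wrist')
for n,z in (('tip',17),('blade root',17),('hf',28)): pass
for d in spot_point('wrist','knife_tip')[:1]: print(np.round(px2w('wrist',d['at'],17),1),d['p'])
E
```

```text
3.75 [ 454.4 -233.4  180.3] psi -1.69 F [-0.5  0.8  8.4] M [ 0.08  0.25 -0.06] w 17.9 g 117.4
```

{"fn": "servo_tool", "kwargs": {"plan": [[10,[0,0,-0.1],0],[10,[0,0,-0.25],0],[10,[0,0,-0.45],0],[10,[-0.05,0,-0.65],0],[10,[-0.1,-0.15,-0.75],0]]}}

```text
t: 4.27
eef_pos: [436.6, -205.5, 333.9]
ee_rot: [0.003, 1.0, -0.016, 0.004]
contact_force: [1.6, 0.5, 0.2]
width: 0.207
grasp_force: 117.5
```

{"fn": "servo_tool", "kwargs": {"plan": [[10,[-0.03,-0.17,-0.05],-0.02],[10,[-0.08,-0.36,-0.1],-0.05],[10,[-0.12,-0.54,-0.15],-0.054],[10,[-0.16,-0.7,-0.2],-0.054],[10,[-0.18,-0.9,-0.25],-0.054]]}}

```text
t: 4.68
eef_pos: [402.7, -20.6, 379.8]
ee_rot: [0.0, 0.998, 0.07, 0.001]
contact_force: [0.7, 0.2, -1.1]
width: 0.201
grasp_force: 117.5
```

{"fn": "servo_tool", "kwargs": {"plan": [[10,[0,0,0],0],[10,[0,0,0],0],[10,[0,0,0],0],[10,[0,0,0],0],[10,[0,0,0],0]]}}

```text
t: 5.1
eef_pos: [404.2, -22.7, 378.5]
ee_rot: [0.0, 0.998, 0.069, -0.0]
contact_force: [-0.7, -0.5, -1.9]
width: 0.205
grasp_force: 117.5
```

```bash
python3 - <<'E'
from h import *
st();a=img('wrist','w3.png')
for q,z in (('rose_gap',52),('rose_edge',55),('rose_hinge',55),('knife_tip',220)):
    for d in spot_point('wrist',q)[:2]: print(q,round(d['p'],2),np.round(d['at']),np.round(px2w('wrist',d['at'],z),1))
C4=[px2w('top',(215+.2375*x,150+.2375*y),61)[:2] for x,y in ((95,122),(308,95),(340,290),(122,325))]
print(np.round(C4),np.mean(C4,0))
for i,j in((0,1),(3,2),(3,0),(2,1)):
    v=C4[j]-C4[i];print(np.degrees(np.arctan2(v[1],v[0])),np.linalg.norm(v))
print('tab',px2w('top',(215+.2375*228,150+.2375*320),45))
E
```

```text
5.1 [404.2 -22.7 378.5] psi 7.92 F [-0.7 -0.5 -1.9] M [ 0.   -0.05  0.03] w 17.5 g 117.5
rose_gap 0.89 [183.  36.] [518.3  56.7  52. ]
rose_edge 0.76 [181.  36.] [517.1  57.8  55. ]
[[647. 143.]
 [663.  -3.]
 [528. -19.]
 [508. 127.]] [586.73963052  62.01223348]
-83.89315456125995 147.2693345429284
-82.17432835181488 147.69418826649968
6.695256229486716 140.33704562768582
6.865516955496197 135.91152041401878
tab [511.47394759  55.76718202  45.        ]
```

View pics/w3.png

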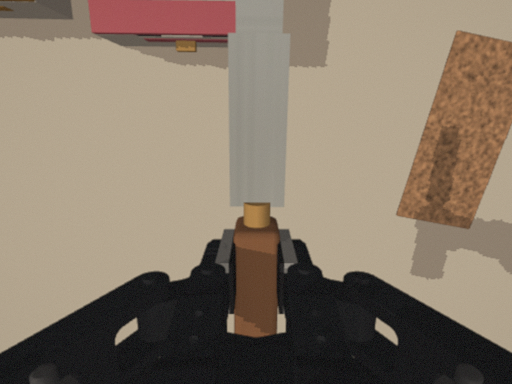

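The view shows the rose front edge near row 33, the brass tab at about (186,46), and the blade straight at columns 229–288. I'll enlarge the slot.

```bash
python3 - <<'E'
import cv2
a=cv2.imread('pics/w3.png')[15:60,80:240]
cv2.imwrite('pics/c3.png',cv2.resize(a,(800,225),interpolation=cv2.INTER_NEAREST))
E
```

```text
(no output)
```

View pics/c3.png

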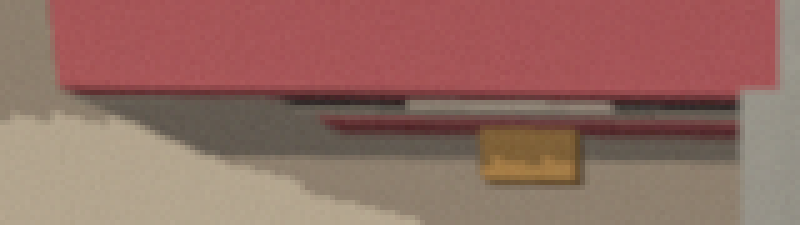

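```bash
python3 - <<'E'
from h import *
f=lambda x,y,z:print((x,y,z),np.round(px2w('wrist',(80+x/5-.4,15+y/5-.4),z),1))
f(60,91,55);f(735,98,55)
f(405,105,51);f(613,107,51);f(405,112,49);f(613,114,49)
for z in (35,40,45): f(480,128,z);f(580,128,z)
print(w2px('wrist',[586.7-70*np.cos(.13),62-70*np.sin(.13),52]))
E
```

```text
(60, 91, 55) [509.1 133.3  55. ]
(735, 98, 55) [524.  20.  55.]
(405, 105, 51) [515.7  76.6  51. ]
(613, 107, 51) [520.4  41.1  51. ]
(405, 112, 49) [514.9  77.1  49. ]
(613, 114, 49) [519.6  41.4  49. ]
(480, 128, 35) [516.2  67.6  35. ]
(580, 128, 35) [518.7  49.6  35. ]
(480, 128, 40) [515.5  66.3  40. ]
(580, 128, 40) [518.   48.6  40. ]
(480, 128, 45) [514.7  65.1  45. ]
(580, 128, 45) [517.2  47.6  45. ]
[187.94002339  37.52122215]
```

{"fn": "servo_tool", "kwargs": {"plan": [[10,[0,-0.15,0.1],0.0023],[10,[0,-0.3,0.2],0.0023],[10,[0.006,-0.336,0.38],0.0023],[10,[0.006,-0.336,0.56],0.0023],[10,[0.006,-0.336,0.7],0.0023]]}}

```text
t: 5.77
eef_pos: [395.6, 45.5, 237.0]
ee_rot: [-0.0, 0.998, 0.067, -0.0]
contact_force: [0.6, 0.5, -0.8]
width: 0.204
grasp_force: 117.8
```

{"fn": "servo_tool", "kwargs": {"plan": [[10,[0,0,0.08],0],[10,[0,0,0.11],0],[10,[0,0,0.11],0],[10,[0,0,0.11],0],[10,[0,0,0.11],0]]}}

```text
t: 6.18
eef_pos: [396.6, 45.0, 217.7]
ee_rot: [-0.0, 0.998, 0.066, 0.001]
contact_force: [-0.9, 0.8, 0.5]
width: 0.208
grasp_force: 117.7
```

```bash
python3 - <<'E'
from h import *
st();a=img('wrist','w4.png');b=img('side')
for d in spot_point('side','knife_tip')[:1]: print(d, px2w('side',d['at'],53))
for q,z in (('rose_gap',52),('rose_edge',55)):
    for d in spot_point('side',q)[:1]: print(q,round(d['p'],2),np.round(d['at']),np.round(px2w('side',d['at'],z),1))
go(396,44,216.3,7.5)
x,y=w2px('side',[510,58,52]).astype(int)
c=cv2.resize(b[y-40:y+40,x-60:x+40,::-1],(600,480),interpolation=cv2.INTER_CUBIC)
w=a[0:140,100:400,::-1];w=cv2.resize(w,(800,373))
cv2.imwrite('pics/c4.png',cv2.resize(np.hstack([cv2.resize(c,(466,373)),w]),(800,236)))
E
```

```text
6.18 [396.6  45.  217.7] psi 7.6 F [-0.9  0.8  0.5] M [-0.02 -0.02 -0.04] w 17.8 g 117.7
{'at': [226.1, 213.1], 'p': 0.83} [503.57918878  73.13899527  53.        ]
rose_gap 0.75 [234. 219.] [519.2  49.2  52. ]
rose_edge 0.72 [274. 157.] [661.3 271.9  55. ]
go [-0.0035  0.0045  0.0069] spin 0.0005
```

View pics/c4.png

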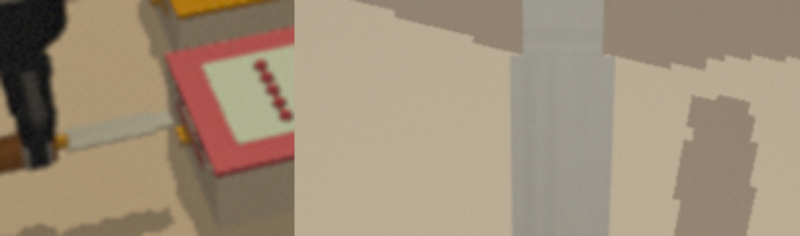

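The left crop shows the level blade pointing at the slot just short of the front face. The right crop shows the blade straight in the grip. I'll advance by feel.

{"fn": "servo_tool", "kwargs": {"plan": [[10,[0.0,0.003,0.007],0],[10,[0.03,0.003,0.007],0],[10,[0.06,0.003,0.007],0],[10,[0.06,0.003,0.007],0],[10,[0.06,0.003,0.007],0]]}}

```text
t: 6.85
eef_pos: [408.6, 46.1, 215.3]
ee_rot: [-0.0, 0.998, 0.066, 0.0]
contact_force: [-0.5, 0.7, -0.6]
width: 0.204
grasp_force: 117.7
```

{"fn": "servo_tool", "kwargs": {"plan": [[10,[0.015,0,0],0],[10,[0.03,0,0],0],[10,[0.045,0,0],0],[10,[0.045,0,0],0],[10,[0.045,0,0],0]]}}

```text
t: 7.27
eef_pos: [417.0, 47.3, 215.3]
ee_rot: [-0.0, 0.998, 0.066, 0.0]
contact_force: [-0.6, 0.1, -1.0]
width: 0.208
grasp_force: 117.7
```

{"fn": "servo_tool", "kwargs": {"plan": [[10,[0.01,0,-0.003],0],[10,[0.02,0,-0.003],0],[10,[0.03,0,-0.003],0],[10,[0.04,0,-0.003],0],[10,[0.04,0,-0.003],0]]}}

```text
t: 7.68
eef_pos: [425.3, 48.4, 216.0]
ee_rot: [-0.0, 0.998, 0.066, 0.0]
contact_force: [-0.8, -0.3, -0.2]
width: 0.205
grasp_force: 117.7
```

{"fn": "servo_tool", "kwargs": {"plan": [[10,[0.01,0,0],0],[10,[0.02,0,0],0],[10,[0.03,0,0],0],[10,[0.03,0,0],0],[10,[0.03,0,0],0]]}}

```text
t: 8.1
eef_pos: [429.5, 49.0, 215.6]
ee_rot: [0.0, 0.998, 0.066, -0.002]
contact_force: [-3.8, -1.1, 1.2]
width: 0.204
grasp_force: 118.0
```

{"fn": "servo_tool", "kwargs": {"plan": [[10,[-0.008,0,0],0],[10,[-0.008,0,-0.02],0],[10,[-0.008,0,-0.05],0],[10,[-0.005,0,-0.08],0],[10,[-0.002,0,-0.11],0]]}}

```text
t: 8.52
eef_pos: [430.1, 49.0, 238.4]
ee_rot: [0.0, 0.998, 0.066, -0.001]
contact_force: [0.0, -0.7, -5.9]
width: 0.203
grasp_force: 117.2
```

```bash
cat > lk.py <<'E'
import sys
from h import *
st();a=img('wrist');b=img('side')
x,y=w2px('side',[520,58,80]).astype(int)
c=cv2.resize(b[y-60:y+60,x-80:x+80,::-1],(533,400),interpolation=cv2.INTER_CUBIC)
cv2.imwrite('pics/'+sys.argv[1],cv2.resize(np.hstack([c,cv2.resize(a[:,:,::-1],(533,400))]),(800,300)))
E
python3 lk.py c5.png
```

```text
8.52 [430.1  49.  238.4] psi 7.61 F [ 0.  -0.7 -5.9] M [-0.04  0.45 -0.01] w 17.4 g 117.2
```

View pics/c5.png

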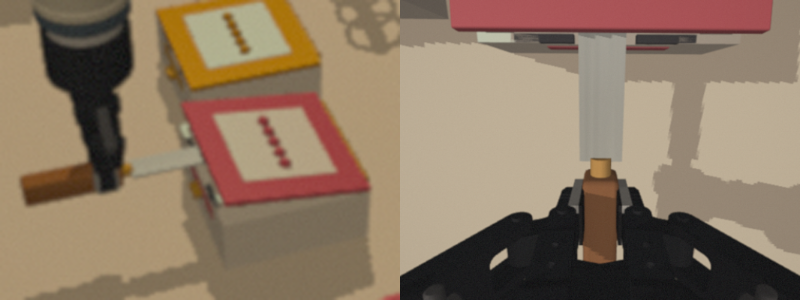

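The rose cover is ajar on the blade (about 10°), with the knife steady in the grip and the gold case shut. I'll follow the arc.

{"fn": "servo_tool", "kwargs": {"plan": [[10,[0.005,0,-0.03],0],[10,[0.013,0,-0.06],0],[10,[0.022,0,-0.09],0],[10,[0.034,0,-0.12],0],[10,[0.048,0,-0.152],0]]}}

```text
t: 9.03
eef_pos: [439.1, 50.3, 268.7]
ee_rot: [0.0, 0.998, 0.066, -0.001]
contact_force: [-5.2, -1.8, -3.1]
width: 0.203
grasp_force: 117.5
```

{"fn": "servo_tool", "kwargs": {"plan": [[10,[0.02,0,-0.037],0],[10,[0.043,0,-0.073],0],[10,[0.067,0,-0.108],0],[10,[0.094,0,-0.142],0],[10,[0.122,0,-0.174],0]]}}

```text
t: 9.45
eef_pos: [462.8, 53.4, 303.6]
ee_rot: [0.0, 0.998, 0.066, -0.002]
contact_force: [-8.7, -2.3, 0.8]
width: 0.208
grasp_force: 118.1
```

```bash
python3 - <<'E'
from h import *
st();img('side')
H=np.array([518.9+140*.991,58.9+140*.1305,55])
for q in ('rose_edge',):
    for d in spot_point('side',q)[:2]: print(q,d)
for t in (0,.3,.5,.6,.7,.8,.9,1.57): print(t,w2px('side',H+140*np.array([-np.cos(t)*.991,-np.cos(t)*.1305,np.sin(t)])).round())
E
```

```text
9.45 [462.8  53.4 303.6] psi 7.61 F [-8.7 -2.3  0.8] M [-0.34  1.3  -0.04] w 17.7 g 118.1
rose_edge {'at': [248.9, 179.9], 'p': 0.66}
0 [233. 216.]
0.3 [235. 201.]
0.5 [239. 192.]
0.6 [242. 187.]
0.7 [246. 182.]
0.8 [250. 178.]
0.9 [254. 173.]
1.57 [291. 155.]
```

{"fn": "servo_tool", "kwargs": {"plan": [[10,[0.03,0,-0.026],0],[10,[0.06,0,-0.05],0],[10,[0.093,0,-0.074],0],[10,[0.126,0,-0.097],0],[10,[0.126,0,-0.097],0]]}}

```text
t: 9.97
eef_pos: [490.2, 56.9, 324.6]
ee_rot: [0.0, 0.998, 0.066, 0.002]
contact_force: [-4.2, -1.6, 4.8]
width: 0.205
grasp_force: 118.7
```

{"fn": "servo_tool", "kwargs": {"plan": [[10,[-0.06,0,0],0],[10,[-0.12,0,0],0],[10,[-0.12,0,0.08],0],[10,[-0.12,0,0.14],0],[10,[-0.12,0,0.14],0]]}}

```text
t: 10.38
eef_pos: [465.6, 53.8, 294.2]
ee_rot: [-0.0, 0.998, 0.066, 0.001]
contact_force: [-0.3, -0.0, -1.2]
width: 0.205
grasp_force: 118.1
```

{"fn": "servo_tool", "kwargs": {"plan": [[10,[0.06,0,0],0],[10,[0.12,0,0],0],[10,[0.18,0,0],0],[10,[0.24,0,0],0],[10,[0.3,0,0],0]]}}

```text
t: 10.8
eef_pos: [524.5, 61.7, 295.2]
ee_rot: [0.0, 0.998, 0.066, -0.001]
contact_force: [-8.4, -0.3, 0.9]
width: 0.202
grasp_force: 118.1
```

```bash
cat > ang.py <<'E'
from h import *
st();img('side')
H=np.array([518.9+140*.991,58.9+140*.1305,55])
for d in spot_point('side','rose_edge')[:2]: print(d)
for t in (1,1.1,1.2,1.3,1.4,1.5,1.57,1.65): print(t,w2px('side',H+140*np.array([-np.cos(t)*.991,-np.cos(t)*.1305,np.sin(t)])).round(1))
E
python3 ang.py
```

```text
10.8 [524.5  61.7 295.2] psi 7.62 F [-8.4 -0.3  0.9] M [-0.18  1.13 -0.02] w 17.3 g 118.1
{'at': [267.5, 160.6], 'p': 0.69}
1 [259.  169.3]
1.1 [264.1 165.7]
1.2 [269.6 162.5]
1.3 [275.3 159.7]
1.4 [281.1 157.4]
1.5 [287.  155.5]
1.57 [291.2 154.6]
1.65 [295.8 153.8]
```

{"fn": "servo_tool", "kwargs": {"plan": [[10,[0.04,0,0],0],[10,[0.08,0,0],0],[10,[0.11,0,0],0],[10,[0.13,0,0],0],[10,[0.13,0,0],0]]}}

```text
t: 11.32
eef_pos: [550.6, 65.1, 295.3]
ee_rot: [0.0, 0.998, 0.066, 0.0]
contact_force: [-3.0, -1.2, 1.0]
width: 0.208
grasp_force: 118.2
```

```bash
python3 ang.py
```

```text
11.32 [550.6  65.1 295.3] psi 7.62 F [-3.  -1.2  1. ] M [-0.06  0.27 -0.07] w 17.8 g 118.2
{'at': [288.4, 152.9], 'p': 0.63}
{'at': [222.9, 167.5], 'p': 0.44}
1 [259.  169.3]
1.1 [264.1 165.7]
1.2 [269.6 162.5]
1.3 [275.3 159.7]
1.4 [281.1 157.4]
1.5 [287.  155.5]
1.57 [291.2 154.6]
1.65 [295.8 153.8]
```

{"fn": "servo_tool", "kwargs": {"plan": [[10,[-0.1,0,0],0],[10,[-0.25,0,0],0],[10,[-0.4,0,0],0],[10,[-0.5,0.05,-0.05],0],[10,[-0.55,0.2,-0.1],0]]}}

```text
t: 11.83
eef_pos: [443.9, 12.1, 314.5]
ee_rot: [-0.0, 0.998, 0.068, -0.001]
contact_force: [1.2, -0.6, -0.9]
width: 0.208
grasp_force: 118.0
```

{"fn": "servo_tool", "kwargs": {"plan": [[10,[0,0.18,0],0.02],[10,[0,0.36,0],0.0515],[10,[0,0.54,0],0.0515],[10,[0,0.72,0],0.0515],[10,[0,0.9,0],0.0515]]}}

```text
t: 12.25
eef_pos: [471.0, -169.5, 315.5]
ee_rot: [0.001, 1.0, -0.014, 0.002]
contact_force: [1.2, -0.1, -1.2]
width: 0.208
grasp_force: 117.9
```

```bash
python3 - <<'E'
from h import *
st();go(454.4,-233.4,200,-1.6)
E
```

```text
12.25 [ 471.  -169.5  315.5] psi -1.65 F [ 1.2 -0.1 -1.2] M [ 0.01 -0.05 -0.03] w 17.7 g 117.9
go [-0.0756  0.3211  0.5778] spin -0.0003
```

{"fn": "servo_tool", "kwargs": {"plan": [[10,[-0.076,0.15,0.05],0],[10,[-0.076,0.321,0.1],0],[10,[-0.076,0.321,0.28],0],[10,[-0.076,0.321,0.44],0],[10,[-0.076,0.321,0.56],0]]}}

```text
t: 12.67
eef_pos: [453.5, -232.3, 201.4]
ee_rot: [0.001, 1.0, -0.015, 0.001]
contact_force: [0.5, 0.8, -1.4]
width: 0.207
grasp_force: 118.1
```

{"fn": "servo_tool", "kwargs": {"plan": [[10,[0,0,0],0],[10,[0,0,0],0],[10,[0,0,0],0],[10,[0,0,0],0],[10,[0,0,0],0]]}}

```text
t: 13.08
eef_pos: [454.4, -231.4, 204.3]
ee_rot: [0.001, 1.0, -0.014, 0.002]
contact_force: [-0.0, -0.6, -0.4]
width: 0.208
grasp_force: 118.0
```

```bash
python3 - <<'E'
from h import *
st();go(454.4,-233.4,180.8,-1.6)
E
```

```text
13.08 [ 454.4 -231.4  204.3] psi -1.63 F [-0.  -0.6 -0.4] M [ 0.04 -0.03  0.03] w 17.7 g 118.0
go [0.     0.0096 0.1176] spin -0.0002
```

{"fn": "servo_tool", "kwargs": {"plan": [[10,[0,0.009,0.04],0],[10,[0,0.009,0.07],0],[10,[0,0.009,0.095],0],[10,[0,0.009,0.11],0],[10,[0,0.009,0.115],0]]}}

```text
t: 13.5
eef_pos: [453.3, -233.0, 180.1]
ee_rot: [-0.0, 1.0, -0.014, -0.001]
contact_force: [-7.0, 3.1, 34.6]
width: 0.209
grasp_force: 122.6
```

{"fn": "servo_tool", "kwargs": {"plan": [[10,[0,0,0.003],0],[10,[0,0,0.005],0],[10,[0,0,0.005],0],[10,[0,0,0.005],0],[10,[0,0,0.005],0]]}}

```text
t: 13.92
eef_pos: [453.3, -232.9, 180.2]
ee_rot: [-0.0, 1.0, -0.014, -0.0]
contact_force: [-6.9, 2.9, 29.2]
width: 0.206
grasp_force: 122.5
```

{"fn": "servo_tool", "kwargs": {"plan": [[10,[0,0,-0.004],0],[18,[0,0,-0.006],0],[30,[0,0,-0.006],0],[50,[0,0,-0.006],0],[50,[0,0,-0.006],0]], "newtons": 40}}

```text
t: 14.33
eef_pos: [453.5, -233.0, 179.4]
ee_rot: [-0.0, 1.0, -0.014, -0.0]
contact_force: [-0.7, -0.5, -0.2]
width: 0.584
grasp_force: 0.0
```

{"fn": "servo_tool", "kwargs": {"plan": [[55,[0,0,-0.03],0],[55,[0,0,-0.1],0],[55,[0,0,-0.25],0],[55,[0,0,-0.4],0],[55,[-0.1,0,-0.55],0]]}}

```text
t: 14.75
eef_pos: [435.8, -233.1, 291.4]
ee_rot: [0.001, 1.0, -0.014, 0.002]
contact_force: [1.1, -1.0, 1.4]
width: 0.642
grasp_force: 0.0
```

```bash
python3 - <<'E'
from h import *
st();a=img('wrist','w6.png')
for q,z in (('knife_tip',17),('knife_grip',28),('knife',4)):
    for d in spot_point('wrist',q)[:1]: print(q,round(d['p'],2),np.round(d['at']),np.round(px2w('wrist',d['at'],z),1))
img('top')
D=outline_of('top','tub_rose')[:3]
for d in D:
    ys,xs=np.nonzero(d['mask']);P=np.array([px2w('top',(x,y),40)[:2] for x,y in zip(xs,ys)],np.float32)
    print('tub',round(d['p'],2),np.round(d['at']),P.mean(0),cv2.minEnclosingCircle(P), imaging is not None)
img('side')
for d in spot_point('side','tub_rose')[:3]: print(d['p'],px2w('side',d['at'],0))
for d in outline_of('side','tub_rose')[:3]: print(d['p'],d['at'],px2w('side',d['at'],25))
E
```

```text
14.75 [ 435.8 -233.1  291.4] psi -1.6 F [ 1.1 -1.   1.4] M [-0.02 -0.04 -0.01] w 54.9 g 0.0
knife_tip 0.73 [255.  19.] [ 561.7 -236.    17. ]
knife_grip 0.64 [255. 175.] [ 452.2 -233.1   28. ]
knife 0.57 [253. 147.] [ 470.5 -231.8    4. ]
tub 0.86 [335. 174.] [ 656.518   -138.29718] ((655.93701171875, -138.59852600097656), 30.17214012145996) True
tub 0.84 [339. 133.] [ 782.4479  -160.39687] ((782.0191650390625, -160.28150939941406), 33.62440490722656) True
tub 0.62 [368. 234.] [ 471.95374 -227.77776] ((469.86572265625, -226.62612915039062), 88.24311828613281) True
0.78 [ 665.6107826  -140.33812816    0.        ]
0.58 [ 7.88777702e+02 -1.67697484e+02  1.13686838e-13]
0.84 [374.9, 279.7] [ 783.33732013 -167.23452552   25.        ]
0.74 [223.5, 331.0] [ 455.52064607 -231.06200407   25.        ]
0.59 [313.0, 280.9] [ 655.61650774 -144.78461839   25.        ]
```

{"fn": "servo_tool", "kwargs": {"plan": [[85,[0.16,-0.07,0],-0.038],[85,[0.32,-0.14,0],-0.076],[85,[0.48,-0.21,0],-0.114],[85,[0.64,-0.28,0],-0.152],[85,[0.8,-0.36,0],-0.19]]}}

```text
t: 15.62
eef_pos: [597.0, -164.4, 288.5]
ee_rot: [-0.0, 0.959, 0.283, -0.001]
contact_force: [0.5, -0.7, -1.2]
width: 0.994
grasp_force: 0.0
```

{"fn": "servo_tool", "kwargs": {"plan": [[85,[0,0,0],-0.038],[85,[0,0,0],-0.076],[85,[0,0,0],-0.114],[85,[0,0,0],-0.152],[85,[0,0,0],-0.19]]}}

```text
t: 16.03
eef_pos: [595.6, -164.8, 288.2]
ee_rot: [-0.001, 0.833, 0.553, -0.001]
contact_force: [-0.1, -0.6, 0.4]
width: 0.999
grasp_force: 0.0
```

{"fn": "servo_tool", "kwargs": {"plan": [[85,[0,0,0],-0.038],[85,[0,0,0],-0.076],[85,[0,0,0],-0.114],[85,[0,0,0],-0.152],[85,[0,0,0],-0.17]]}}

```text
t: 16.45
eef_pos: [595.5, -165.0, 288.3]
ee_rot: [-0.001, 0.658, 0.753, -0.0]
contact_force: [0.1, -0.3, 0.2]
width: 0.994
grasp_force: 0.0
```

```bash
cat > tub.py <<'E'
from h import *
st();a=img('wrist','w7.png')
for d in outline_of('wrist','tub_rose')[:3]:
    m=d['mask'].astype(np.uint8);ys,xs=np.nonzero(m)
    K,_=cv2.findContours(m,0,2);k=max(K,key=cv2.contourArea)[:,0]
    P=np.array([px2w('wrist',p,40)[:2] for p in k],np.float32)
    print('tub',round(d['p'],2),np.round(d['at']),a[ys,xs].mean(0).round(),cv2.minEnclosingCircle(P),P.min(0),P.max(0))
for d in spot_point('wrist','tub_rose')[:3]: print(round(d['p'],2),px2w('wrist',d['at'],0))
go(657,-139,300,97.5)
E
python3 tub.py
```

```text
16.45 [ 595.5 -165.   288.3] psi 97.71 F [ 0.1 -0.3  0.2] M [ 0.   -0.   -0.06] w 84.9 g 0.0
tub 0.85 [346. 175.] [132.  66.  68.] ((654.8450927734375, -137.5188446044922), 30.876741409301758) [ 625.87805 -166.02556] [ 685.26434 -109.96816]
tub 0.61 [482. 218.] [40. 79. 45.] ((767.1388549804688, -162.3187255859375), 37.03224182128906) [ 734.3817  -188.71597] [ 794.4244 -130.0835]
0.93 [ 785.46148511 -159.84568992    0.        ]
0.67 [ 659.28000234 -136.33893261    0.        ]
go [ 0.0875  0.3219 -0.0589] spin 0.0012
```

{"fn": "servo_tool", "kwargs": {"plan": [[85,[0.05,0.16,0],0],[85,[0.092,0.325,0],0],[85,[0.092,0.325,0],0],[85,[0.092,0.325,0],0],[85,[0.092,0.325,0],0]]}}

```text
t: 17.02
eef_pos: [657.1, -138.4, 288.8]
ee_rot: [-0.001, 0.661, 0.751, -0.001]
contact_force: [-0.5, 0.5, 0.4]
width: 0.993
grasp_force: 0.0
```

```bash
python3 tub.py
```

```text
17.02 [ 657.1 -138.4  288.8] psi 97.31 F [-0.5  0.5  0.4] M [-0.07  0.   -0.01] w 84.8 g 0.0
tub 0.85 [413. 236.] [43. 89. 49.] ((778.2189331054688, -155.71229553222656), 36.654056549072266) [ 743.85846 -186.62027] [ 813.38837 -125.87417]
tub 0.8 [259. 198.] [135.  67.  69.] ((658.0360717773438, -135.90333557128906), 29.272790908813477) [ 632.43744 -165.1718 ] [ 684.98926 -106.6668 ]
tub 0.55 [198.   5.] [87. 79. 72.] ((601.1800537109375, -15.531696319580078), 63.51359558105469) [538.12134  -26.616287] [664.23883   -6.323556]
0.96 [ 658.94300261 -139.6623847     0.        ]
0.88 [ 784.35849212 -161.50407683    0.        ]
go [-0.003  -0.001  -0.0561] spin -0.0011
```

{"fn": "servo_tool", "kwargs": {"plan": [[85,[0,0.007,0.12],0],[85,[0,0.007,0.28],0],[85,[0,0.007,0.42],0],[85,[0,0.007,0.5],0],[85,[0,0.007,0.534],0]], "newtons": 25}}

```text
t: 17.58
eef_pos: [657.4, -138.5, 180.2]
ee_rot: [-0.002, 0.661, 0.751, -0.001]
contact_force: [-0.1, -0.1, 0.6]
width: 0.995
grasp_force: 0.0
```

{"fn": "servo_tool", "kwargs": {"plan": [[70,[0,0.007,0],0],[62,[0,0,0],0],[55,[0,0,0],0],[48,[0,0,0],0],[45,[0,0,0],0]]}}

```text
t: 18.0
eef_pos: [659.7, -138.6, 184.8]
ee_rot: [0.001, 0.66, 0.751, 0.001]
contact_force: [-1.1, -0.2, 6.9]
width: 0.628
grasp_force: 26.4
```

{"fn": "servo_tool", "kwargs": {"plan": [[45,[0,0,0],0],[45,[0,0,0],0],[45,[0,0,0],0],[45,[0,0,-0.02],0],[45,[0,0,-0.05],0]]}}

```text
t: 18.42
eef_pos: [658.9, -138.3, 193.3]
ee_rot: [-0.0, 0.66, 0.751, -0.0]
contact_force: [0.1, 0.1, -0.3]
width: 0.629
grasp_force: 26.5
```

{"fn": "servo_tool", "kwargs": {"plan": [[45,[0,0,-0.1],0],[45,[0,-0.05,-0.25],0],[45,[0.02,-0.15,-0.4],0],[45,[0.048,-0.3,-0.45],0],[45,[0.048,-0.377,-0.45],0]]}}

```text
t: 18.83
eef_pos: [581.6, -138.1, 286.3]
ee_rot: [0.001, 0.66, 0.751, 0.001]
contact_force: [-0.6, 0.2, -1.7]
width: 0.632
grasp_force: 26.8
```

{"fn": "servo_tool", "kwargs": {"plan": [[45,[0.12,0.015,0],0],[45,[0.28,0.036,0],0],[45,[0.45,0.058,0],0],[45,[0.62,0.08,0],0],[45,[0.78,0.1,0],0]]}}

```text
t: 19.25
eef_pos: [582.7, 20.3, 283.6]
ee_rot: [0.0, 0.661, 0.751, 0.0]
contact_force: [0.5, 1.0, -0.7]
width: 0.629
grasp_force: 26.8
```

{"fn": "servo_tool", "kwargs": {"plan": [[45,[0.12,0.015,0],0],[45,[0.21,0.026,0],0],[45,[0.24,0.03,0],0],[45,[0.24,0.03,0],0],[45,[0.24,0.03,0],0]]}}

```text
t: 19.67
eef_pos: [582.7, 67.0, 283.2]
ee_rot: [0.0, 0.66, 0.751, 0.0]
contact_force: [0.3, -0.0, -0.9]
width: 0.628
grasp_force: 26.8
```

```bash
python3 ang.py; python3 - <<'E'
from h import *
go(582.4,67.2,215,97.5)
E
```

```text
19.67 [582.7  67.  283.2] psi 97.39 F [ 0.3 -0.  -0.9] M [ 0.    0.01 -0.06] w 53.6 g 26.8
{'at': [291.1, 153.1], 'p': 0.58}
1 [259.  169.3]
1.1 [264.1 165.7]
1.2 [269.6 162.5]
1.3 [275.3 159.7]
1.4 [281.1 157.4]
1.5 [287.  155.5]
1.57 [291.2 154.6]
1.65 [295.8 153.8]
go [ 0.0054 -0.001   0.3403] spin -0.0011
```

{"fn": "servo_tool", "kwargs": {"plan": [[45,[0,0,0.1],0],[45,[0,0,0.2],0],[45,[0,0,0.3],0],[45,[0,0,0.38],0],[45,[0,0,0.41],0]]}}

```text
t: 20.18
eef_pos: [581.9, 65.8, 198.8]
ee_rot: [-0.001, 0.661, 0.75, -0.001]
contact_force: [-0.1, 0.4, -1.2]
width: 0.627
grasp_force: 27.0
```

{"fn": "servo_tool", "kwargs": {"plan": [[45,[0,0,0.01],0],[45,[0,0,0.02],0],[45,[0,0,0.03],0],[45,[0,0,0.035],0],[45,[0,0,0.035],0]]}}

```text
t: 20.6
eef_pos: [583.0, 67.1, 194.5]
ee_rot: [0.0, 0.66, 0.751, 0.0]
contact_force: [0.2, -0.5, -1.0]
width: 0.628
grasp_force: 27.0
```

{"fn": "servo_tool", "kwargs": {"plan": [[45,[0,0,0.005],0],[45,[0,0,0.01],0],[45,[0,0,0.015],0],[45,[0,0,0.02],0],[45,[0,0,0.02],0]]}}

```text
t: 21.02
eef_pos: [582.7, 67.3, 189.9]
ee_rot: [0.0, 0.66, 0.751, 0.0]
contact_force: [-0.8, 0.1, -0.3]
width: 0.631
grasp_force: 27.1
```

{"fn": "servo_tool", "kwargs": {"plan": [[45,[0,0,0.003],0],[45,[0,0,0.006],0],[45,[0,0,0.009],0],[45,[0,0,0.009],0],[45,[0,0,0.009],0]]}}

```text
t: 21.43
eef_pos: [582.7, 67.3, 189.7]
ee_rot: [0.0, 0.66, 0.751, 0.0]
contact_force: [-6.5, 0.8, 15.8]
width: 0.629
grasp_force: 28.3
```

{"fn": "servo_tool", "kwargs": {"plan": [[45,[0,0,-0.008],0],[55,[0,0,-0.008],0],[60,[0,0,-0.008],0],[66,[0,0,-0.008],0],[66,[0,0,-0.008],0]]}}

```text
t: 21.85
eef_pos: [582.7, 67.1, 189.5]
ee_rot: [-0.0, 0.66, 0.751, -0.0]
contact_force: [0.2, -0.2, -0.2]
width: 0.772
grasp_force: 0.0
```

{"fn": "servo_tool", "kwargs": {"plan": [[66,[0,0,-0.03],0],[66,[0,0,-0.1],0],[66,[0,0,-0.25],0],[66,[0,0,-0.4],0],[66,[0,0,-0.55],0]]}}

```text
t: 22.27
eef_pos: [582.5, 67.1, 301.8]
ee_rot: [-0.0, 0.66, 0.751, -0.0]
contact_force: [0.8, 0.2, 0.4]
width: 0.77
grasp_force: 0.0
```

{"fn": "servo_tool", "kwargs": {"plan": [[66,[0,-0.05,-0.1],0],[66,[0,-0.2,-0.15],0],[66,[0,-0.4,-0.2],0],[66,[0,-0.6,-0.2],0],[66,[0,-0.7,-0.2],0]]}}

```text
t: 22.68
eef_pos: [439.7, 48.8, 340.7]
ee_rot: [-0.001, 0.66, 0.751, -0.001]
contact_force: [-0.2, -0.1, -0.3]
width: 0.769
grasp_force: 0.0
```

```bash
python3 ang.py; python3 - <<'E'
from h import *
a=img('top');b=img('side')
cv2.imwrite('pics/fin.png',np.hstack([cv2.resize(a[110:300,130:400,::-1],(400,281)),cv2.resize(b[100:384,150:430,::-1],(400,281))]))
E
```

```text
22.68 [439.7  48.8 340.7] psi 97.35 F [-0.2 -0.1 -0.3] M [-0.05 -0.03 -0.03] w 65.6 g 0.0
{'at': [293.1, 150.4], 'p': 0.64}
{'at': [271.9, 158.6], 'p': 0.47}
1 [259.  169.3]
1.1 [264.1 165.7]
1.2 [269.6 162.5]
1.3 [275.3 159.7]
1.4 [281.1 157.4]
1.5 [287.  155.5]
1.57 [291.2 154.6]
1.65 [295.8 153.8]
```

View pics/fin.png

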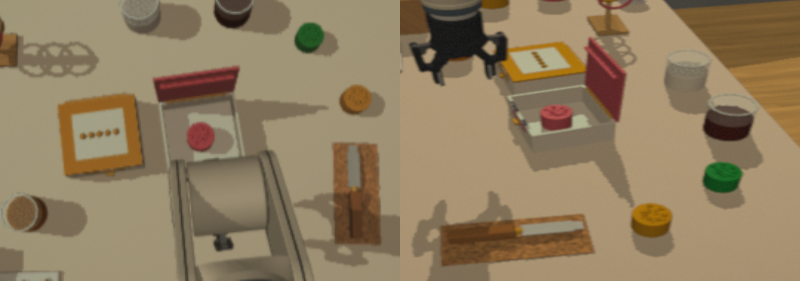

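The final view shows the rose cover upright, the rose tub standing inside the case, and the knife flat on its mat. The gold case is shut and the bystanders haven't moved.

```bash
python3 -c "
from workcell import hand_in
print(hand_in())"
```

```text
the job is handed in; nothing more can be done
None
```

I handed the job in at about 23 s: the rose cover was prised open with the knife and stands upright on its own, the knife is back on its mat, and the rose tub stands inside the case. The gold case, gold tub and amber jar were left alone.

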